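Take off the oiler's sprung filler cap

TASK

The air-line oiler is due for a refill. Push its sprung filler cap down firmly enough to clear its catch but without crushing the rubber seat beneath, keep it down while you twist it anticlockwise until you feel its stop, without straining the catch or the stop, and lift it out of the neck. Then set the cap down (do not drop it) standing upright on its stem inside the steel tray, let go, and leave everything else on the bench where it is.

Things in the scene. Friction and masses are not known exactly. Their poses are not given: they have to be found in the camera images.
- cap: Bare aluminium bayonet filler cap, 63 mm tall, about 90 g. Origin: centre of its stem's underside, z up. Round stem 22 mm across, 29 mm long; disc 48 mm across from 29 to 35 mm; upright grip bar from 35 to 63 mm, 46 mm long (cap's x), 14 mm thick (y). It starts locked in the tank's neck, disc 17 mm above the rim, bar along the tank's x; 4 degrees of play.
- cap_grip (a point): Point on the cap's axis inside the grip bar, 57 mm above the stem's underside, 22 mm above the disc, 6 mm below the bar's top: where to grip the bar across its 14 mm thickness (cap's y).
- cap_foot (a point): Centre of the cap's foot (stem underside). Two lugs stick out at the foot along the cap's x: 33 mm over both, 6 mm wide, 6 mm high, undersides flush with the stem's, so the cap can stand on its foot.
- tank: The oiler: grey box 170 x 120 mm, 55 mm tall, fixed to the bench, with a steel filler neck 51 mm across on top, rim 91 mm above the bench. Origin: on the bench under the neck's axis, z up; the box runs from 60 mm behind (-x) to 110 mm ahead (+x). A gauge (120 mm tall) and a brass plug stand 85 mm from the neck near the +x end.
- neck_top (a point): Centre of the neck's rim, on its axis. Below it a 6 mm roof (bore 24 mm) holds the lugs down; it has slots that let them out, 44 to 78 degrees anticlockwise (from above) of the locked place, hidden and different each time. A lug can rise within about 5 degrees of its slot; a springy stop ends the turn 4 degrees past the slot. Keep the cap down for the first 40 degrees.
- tooth (a joint): Bending (rad) of the hidden catch tooth that keeps a lug from turning; over 0.06 is damage (about 0.5 N m of twist without enough push). A lug must be pushed 3 to 13 mm down to pass it, different each time; that always takes 8 N of push.
- stop (a joint): Bending (rad) of the stop that ends the turn: 0 untouched, 5 N m per rad; over 0.08 (0.4 N m) is damage. Free turning under push takes under 0.1 N m.
- seat (a joint): Compression (m) of the rubber seat in the neck: 0 untouched, over 0.0014 is crushed. The cap's spring pushes up with 4 to 7 N at rest, 8 N when the tooth is just cleared; 0.3 mm lower the stem meets the seat, about 14 N per mm. So a push of 10 to 20 N is right; about 28 N crushes it.
- tray: Shallow dark steel tray, 150 x 150 mm, walls 22 mm high and 4 mm thick, fixed. Origin: centre of its underside.
- tray_in (a point): Centre of the tray's inner floor; the floor is 142 x 142 mm, flat and level.
- tape: Black tape measure 66 x 40 x 62 mm, bystander; origin under its centre.
- offcut: Dark wood offcut 90 x 45 x 35 mm, bystander; origin under its centre.
- plane: Hand plane 240 x 60 mm, 115 mm tall, bystander; origin under its centre.
- glue: Glue bottle 60 mm diameter, 160 mm tall, bystander; origin under its centre.
- screwdriver: Screwdriver lying on the bench, bystander.
- hammer: Hammer lying on the bench, bystander.
- washer_tin: Flat round tin 64 mm diameter, 30 mm tall, bystander; origin under its centre.
Things that resemble listed ones, but are neither listed nor needed, are in the scene too. What is shaped like the tank but turquoise is not meant.

How it is judged (in metres and radians):
On the way, in this order (a step that is already met when the one before it is completed fails the run):
1. the cap, still down in the neck, has been twisted from its locked place round to the slots (angle between the x axis of cap and the x axis of tank, either way round above 0.62 rad and z of cap in the frame of tank below 0.0795 m and horizontal distance between cap and tank below 0.006 m), for 0.04 s.
2. the cap is lifted clear out of the neck (z of cap in the frame of tank above 0.1 m and contact force between the fingers and cap above 1 N), for 0.1 s.
3. the cap rests on the tray's floor, upright, while still held (contact force between cap and tray above 0.3 N and contact force between the fingers and cap above 1 N and angle between cap's own z axis and vertical below 0.15 rad), for 0.06 s.
At the end, for the whole second after the job is handed in: The cap stands upright (within 0.15 rad) on its stem on the tray's floor (within 4 mm of it), its axis inside the tray (within 65 mm of the tray's centre along each side), at rest (under 0.02 m/s) and let go (angle between cap's own z axis and vertical below 0.15 rad and x of cap_grip in the frame of tray between -0.065 and 0.065 m and y of cap_grip in the frame of tray between -0.065 and 0.065 m and z of cap in the frame of tray_in between -0.004 and 0.004 m and linear speed of cap below 0.02 m/s and contact force between the fingers and cap below 0.1 N); the robot touches nothing.
It fails at once if the rubber seat is crushed by more than 1.4 mm (about 28 N of push) (value of joint seat above 0.0014 m).
It fails at once if the catch is strained: its tooth is bent by more than 0.06 rad (about 0.5 N m) (value of joint tooth above 0.06 rad).
It fails at once if the stop is strained: it is bent by more than 0.08 rad (about 0.4 N m) (value of joint stop above 0.08 rad).
It fails at once if another thing on the bench is moved by more than 20 mm (distance of any of tape, offcut, plane, glue, screwdriver, hammer, washer_tin from where it was at the start of the episode above 0.02 m).
It also fails if it takes over 72 s, if anything falls off the work surface, if the arm or the gripper's body presses on something with over 40 N, if the wrist force passes 120 N, or if a joint passes its speed limit or range.

ROBOT

A 7-joint arm with a two-finger parallel gripper is mounted at the origin on the work surface. World frame = base frame: x ahead of the robot, y to its left, z up, the work surface at z = 0. Lengths are in m, angles in degrees, forces in N, time in s.
With the tool pointing down it reaches from about 0.425 to 0.95 m from the base axis. Payload 4.7 kg.
Tool frame: the origin (TCP) lies on the centre line of the jaws, within the pads' length; the fingertips stand 8 mm ahead of it and the grasp point (between the pads) lies 11 mm behind it; y points along the fingers, z is the direction in which the jaws open and shut, and the axes are right-handed (so a half turn about y gives the same grasp; the last joint's range is limited). The gripper opens to 85 mm and grips with 20 to 120 N. Pads are 22 mm wide; open, the fingers measure 114 mm over their backs; the gripper's body (76 mm by 85 mm) begins 54 mm behind the grasp point. The pads swing forward as they close: fully open they stand 13 mm farther back than shut.
Start: joints at [61.942, 26.849, -2.785, 87.806, 1.381, 65.374, -4.715], TCP at [0.3, -0.605, 0.239] pointing down, gripper open.
Joint ranges: [-148.3, 148.3], [-19.14, 114.17], [-79.39, 73.82], [5.75, 140.21], [-59.74, 239.74], [12.07, 113.84], [-152.46, 152.46]. Speed limits (degrees/s): [147.25, 147.25, 180, 180, 180, 180, 180].

INTERFACE

Orientations are given as a 3x3 rotation matrix whose columns are the frame's x, y, z axes.
In Python, from rig import monitor, viewer, robot, spotter gives the robot as it stands.
- The arm moves only by the tool play_rows, never from a script. Its argument "series" is a list that holds one entry, the list of rows, each a list of 5 numbers: the shift along the world's x, y, z in m, then the turn about the world's z in degrees, then the closure in counts, from 0 (fully open) to 255 (shut). A call has 1 to 5 rows; each row shifts and turns the commanded pose from where the row before left it; what a row does not reach is not made up. A row lasts 1/12 s, in which the tool goes at most 41.7 mm and 7.16 degrees, less where a joint would pass 70% of its speed; a pose out of reach is approached as far as the arm can. A call with a gripper value outside its range is refused whole. The fingers move at their own pace and stop on an object; "newtons" is the grip in N (left out, the last holds). Time passes only in rows, so rows that do not move let the fingers close. It gives the time, the measured TCP pose, the force and the opening at its end, in the units of the state.
- monitor.sense(): the state, without advancing time (a new reading comes with each control period).
- viewer.get_image(name): name is "side" or "top" or "wrist"; returns the picture (420x560x3 uint8, blue, green, red); there is no depth.
- viewer.camera_info(name): a dict with "fx", "fy", "cx", "cy" (pixels), "D" ([k1, k2, p1, p2, k3] as OpenCV has them; the pictures are not rectified), "rvec" (rotation vector, rad) and "tvec" (3), from world to camera coordinates, as OpenCV has them. Camera axes: x right, y down, z forward; pixel columns grow to the right and rows downward; lengths in m; the calibration is good to about 2 mm. A picture is of the moment at which its call begins: read the wrist's pose just before it. camera_info takes no time and is no camera call; for the wrist camera it gives the pose at the moment of the call.
- robot.finish_job(): hands the job in, once; it reports no verdict.
Trained networks look in the newest picture that a camera, given by its name, has taken for a name from the list of things; names that differ only in an ending like _2 or _b are one class to them, and where a whole thing is asked for, a point or a joint stands for the part that bears it (a point fixed in the world has none). Each returns a list of dicts, best first, with "conf" (0 to 1); they miss things now and then, are a little off and sometimes report something else, mostly with a low value. They report only what shows in the picture. A call takes as long as a camera call. They do not tell look-alikes from the thing itself.
- spotter.trace(camera, query): "mask" (420x560 bool, what is visible of it) and "box" ([left, top, width, height] in pixels, round what is visible of it).
The state is a dict: "time": time; "q": joint angles; "joint_velocities": joint speeds; "joint_efforts": joint torques, N m; "tcp_pos": TCP position; "ee_rot": TCP orientation; "force": force on the tool from outside, world axes, zero at the start; "ft_torque": the same for the moment, N m; "opening": finger opening in m.
Only numpy, scipy, OpenCV 4.12 (cv2) and the standard library are available. Lean on these libraries where they do the work, as an engineer would, in place of code of your own. Each camera call takes 0.05 s, during which the arm holds its last target. There are 200 camera calls.

## Working session

There is one attempt and no reset: what is moved stays moved. The work goes in short steps, Python scripts to look and compute and a tool call to move; the robot and the scene stay as the last step left them, time stands still between calls to the robot, and variables do not carry over. Pictures are saved under pics/ and viewed, about 8 in all and at most 12, crops included, and the job is handed in when it is done.

Besides the shell and the picture viewer there is one more tool, called after "Call:" by a JSON object that holds its "name" and its "arguments". play_rows: Moves the arm, as the interface text tells. Its arguments: {"type":"object","properties":{"series":{"type":"array"},"newtons":{"type":"number"}},"required":["series"]}

```bash
mkdir -p pics
cat > h.py <<'E'
import numpy as np, cv2
from rig import monitor, viewer, robot, spotter
def cam(n):
    c=viewer.camera_info(n);K=np.array([[c['fx'],0,c['cx']],[0,c['fy'],c['cy']],[0,0,1.]])
    R=cv2.Rodrigues(np.array(c['rvec'],float))[0];return K,np.array(c['D'],float),R,np.array(c['tvec'],float).ravel()
def toplane(n,uv,z,C=None):
    K,D,R,t=C or cam(n)
    p=cv2.undistortPoints(np.array(uv,float).reshape(-1,1,2),K,D).reshape(-1,2)
    d=np.c_[p,np.ones(len(p))]@R;o=-R.T@t
    return o+d*((z-o[2])/d[:,2])[:,None]
def proj(n,P,C=None):
    K,D,R,t=C or cam(n)
    return cv2.projectPoints(np.array(P,float).reshape(-1,3),cv2.Rodrigues(R)[0],t,K,D)[0].reshape(-1,2)
E
python3 - <<'E'
from h import *
s=monitor.sense();print(s['time'],s['tcp_pos'],s['ee_rot'],s['opening'],s['force'])
a=viewer.get_image('top');b=viewer.get_image('side')
cv2.imwrite('pics/top.png',a);cv2.imwrite('pics/side.png',b)
for n in('top','side'):
  for q in('cap','tank','tray'):
    print(n,q,[(round(r['conf'],2),r['box']) for r in spotter.trace(n,q)][:4])
  K,D,R,t=cam(n);print((-R.T@t).round(3),R[2].round(2))
E
```

```text
0.0 [ 0.2999265  -0.60407149  0.23825388] [[-8.95683648e-01 -9.21747629e-04  4.44690850e-01]
 [-4.44691803e-01  1.74429686e-03 -8.95681951e-01]
 [ 4.99198595e-05 -9.99998054e-01 -1.97223179e-03]] 0.08529306274907618 [ 0.34278499 -0.02953355 -0.35542698]
top cap [(0.49, [338.5, 198.3, 13.3, 17.5])]
top tank [(0.96, [329.8, 252.5, 42.5, 68.0]), (0.86, [185.2, 260.6, 47.5, 70.1]), (0.67, [165.4, 96.6, 48.6, 63.3]), (0.61, [316.2, 172.1, 48.7, 59.7])]
top tray [(0.61, [182.1, 176.6, 56.0, 52.4])]
[0.373 0.01  1.255] [ 0.13 -0.03 -0.99]
side cap [(0.64, [232.3, 228.2, 20.6, 21.1])]
side tank [(0.93, [362.3, 197.6, 58.3, 49.8]), (0.89, [140.0, 216.6, 67.9, 51.3]), (0.88, [217.1, 245.7, 67.5, 53.7]), (0.74, [228.6, 160.5, 52.3, 41.3])]
side tray [(0.79, [295.2, 194.9, 51.9, 33.1]), (0.58, [362.9, 187.4, 18.3, 8.9])]
[ 1.154 -0.927  0.86 ] [-0.48  0.68 -0.56]
```

Run:
```python
import cv2
a=cv2.imread('pics/top.png');b=cv2.imread('pics/side.png')
cv2.imwrite('pics/top1.png',cv2.resize(a,(800,600),interpolation=2));cv2.imwrite('pics/side1.png',cv2.resize(b[130:330,100:440],(800,470),interpolation=2))
```

```text
(no output)
```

View pics/top1.png

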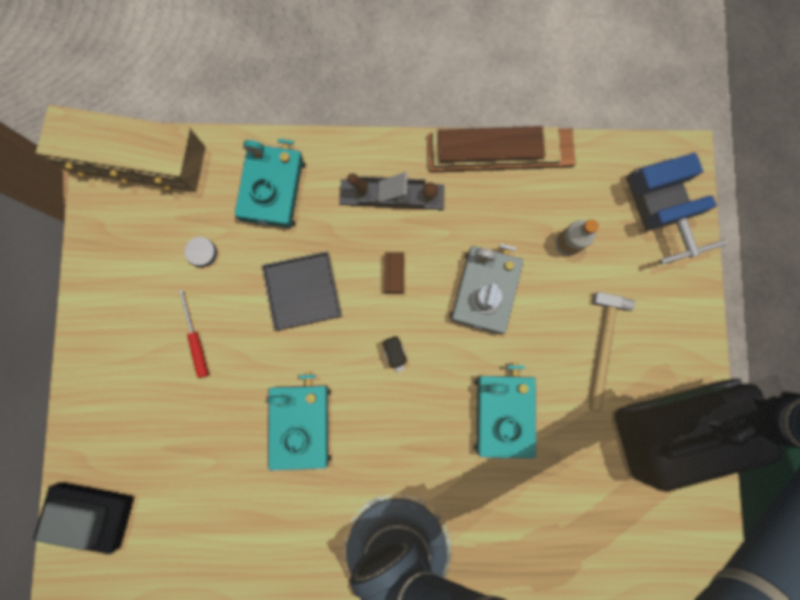

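View pics/side1.png

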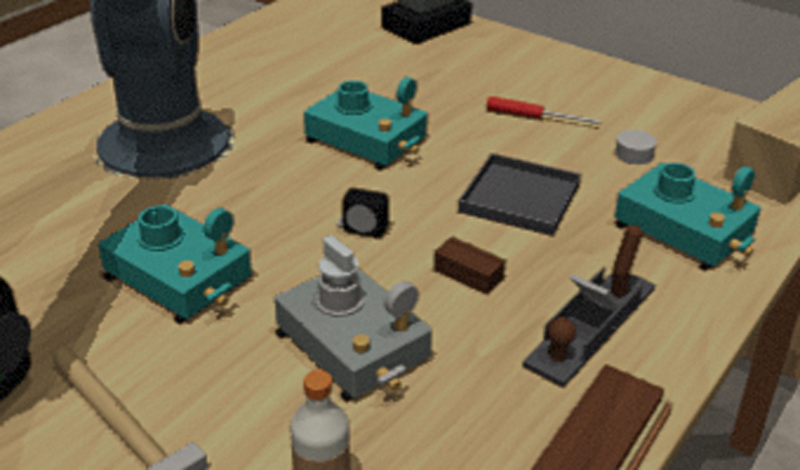

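The top view shows the grey tank with its cap at (487,290) and the tray at (302,291) in the 800x600 picture. The gauge end (+x) points up the picture.

Run:
```python
from h import *
k=1/1.42857
C=cam('top')
print('cap',toplane('top',[[488*k,297*k],[345.1,207]],.135,C))
P=toplane('top',np.array([[472,247],[522,258],[503,333],[452,320]])*k,.055,C);print(P)
d=(P[0]+P[1]-P[2]-P[3]);print('yaw',np.degrees(np.arctan2(d[1],d[0])),P.mean(0))
T=toplane('top',np.array([[263,266],[329,253],[341,317],[275,330]])*k,.022,C);print('tray',T,T.mean(0))
for u,z,nm in (((578,236),.1,'glue'),((394,272),.035,'off'),((394,352),.06,'tape'),((612,300),.03,'hammer'),((506,430),.09,'turq')): print(nm,toplane('top',np.array([u])*k,z,C))
w=viewer.camera_info('wrist');R=cv2.Rodrigues(np.array(w['rvec']))[0];s=monitor.sense()
o=-R.T@np.array(w['tvec']).ravel();print('wristcam in tool',s['ee_rot'].T@(o-s['tcp_pos']) if 1 else 0,s['ee_rot'].T@R[2],w['fx'])
```

```text
cap [[ 0.52572603 -0.18352541  0.135     ]
 [ 0.52841737 -0.19376183  0.135     ]]
[[ 0.6473971  -0.16390609  0.055     ]
 [ 0.62358332 -0.27383282  0.055     ]
 [ 0.45849622 -0.22844117  0.055     ]
 [ 0.4861412  -0.1184382   0.055     ]]
yaw -15.558122636789177 [ 0.55390446 -0.19615457  0.055     ]
tray [[0.60784231 0.29786174 0.022     ]
 [0.63852733 0.15267734 0.022     ]
 [0.49486139 0.12341543 0.022     ]
 [0.46568365 0.26674624 0.022     ]] [0.55172867 0.21017519 0.022     ]
glue [[ 0.66279417 -0.38434661  0.1       ]]
off [[0.59405728 0.00716086 0.035     ]]
tape [[0.41687145 0.00632801 0.06      ]]
hammer [[ 0.53487643 -0.47889823  0.03      ]]
turq [[ 0.25762749 -0.2233408   0.09      ]]
wristcam in tool [-0.07246019 -0.13390523  0.00029512] [ 2.83892608e-01  9.58856080e-01 -7.59760770e-05] 355.1820515950185
```

Call:
{"name": "play_rows", "arguments": {"series": [[[0.015, 0.028, 0.002, -3, 0], [0.015, 0.028, 0.002, -3, 0], [0.015, 0.028, 0.002, -3, 0], [0.015, 0.028, 0.002, -3, 0], [0.015, 0.028, 0.002, -3, 0]]], "newtons": 40}}

```text
time: 0.82
tcp_pos: [0.3757, -0.4632, 0.2495]
ee_rot: [[-0.981, 0.0, 0.195], [-0.195, -0.0, -0.981], [-0.0, -1.0, 0.0]]
force: [0.2, -0.6, -0.5]
opening: 0.0854
```

Call:
{"name": "play_rows", "arguments": {"series": [[[0.015, 0.028, 0.002, -3, 0], [0.015, 0.028, 0.002, -3, 0], [0.015, 0.028, 0.002, -3, 0], [0.015, 0.028, 0.002, -3, 0], [0.015, 0.028, 0.002, -3, 0]]]}}

```text
time: 1.23
tcp_pos: [0.4507, -0.3231, 0.2597]
ee_rot: [[-0.998, 0.0, -0.065], [0.065, -0.0, -0.998], [-0.0, -1.0, 0.0]]
force: [1.2, 0.0, -0.3]
opening: 0.0856
```

Call:
{"name": "play_rows", "arguments": {"series": [[[0.016, 0.027, 0, -3, 0], [0.016, 0.027, 0, -3, 0], [0.016, 0.027, 0, -3, 0], [0.016, 0.027, 0, -2, 0], [0.016, 0.026, 0, 0, 0]]]}}

```text
time: 1.65
tcp_pos: [0.5308, -0.189, 0.2596]
ee_rot: [[-0.967, 0.0, -0.253], [0.253, -0.0, -0.967], [-0.001, -1.0, 0.0]]
force: [0.1, -1.0, 1.1]
opening: 0.0856
```

Call:
{"name": "play_rows", "arguments": {"series": [[[0, 0, 0, 0, 0], [0, 0, 0, 0, 0], [0, 0, 0, 0, 0]]]}}

```text
time: 1.9
tcp_pos: [0.5299, -0.1912, 0.2593]
ee_rot: [[-0.968, -0.0, -0.252], [0.252, -0.001, -0.968], [0.0, -1.0, 0.001]]
force: [-0.3, -0.9, 0.1]
opening: 0.0854
```

Run:
```python
from h import *
s=monitor.sense();np.set_printoptions(suppress=True,precision=4);print(s['time'],s['q'],s['tcp_pos'],s['ee_rot'],s['force'],s['ft_torque'])
C=cam('wrist');im=viewer.get_image('wrist');cv2.imwrite('pics/w1.png',im)
for q in('cap','tank'):
  for r in spotter.trace('wrist',q)[:2]:
    m=r['mask'].astype(np.uint8);ys,xs=np.nonzero(m);print(q,r['conf'],r['box'],xs.mean(),ys.mean(),cv2.minAreaRect(np.c_[xs,ys].astype(np.int32)))
print(proj('wrist',[[.53,-.19,.142],[.53,-.19,.091]],C))
```

```text
1.9 [ 21.5023  15.7174  -7.361  101.6186   2.2863  62.8173 -91.2496] [ 0.5299 -0.1912  0.2593] [[-0.9676 -0.0004 -0.2524]
 [ 0.2524 -0.0007 -0.9676]
 [ 0.0002 -1.      0.0008]] [-0.2586 -0.9402  0.062 ] [-0.0467  0.0339  0.002 ]
cap 0.61 [244.2, 163.2, 59.2, 63.9] 272.85456553755523 192.78608247422682 ((271.46417236328125, 192.44540405273438), (56.55286407470703, 62.25359344482422), 38.290164947509766)
tank 0.8 [291.1, 268.9, 100.3, 114.2] 345.48004804484185 330.4376084345389 ((345.1700744628906, 331.61578369140625), (115.75157165527344, 88.59446716308594), 75.42578887939453)
tank 0.62 [210.6, 25.0, 129.3, 208.7] 274.2539160803246 132.10816085460428 ((274.5, 129.5), (207.0, 131.0), 90.0)
[[272.1406 203.4301]
 [272.3768 187.1973]]
```

View pics/w1.png

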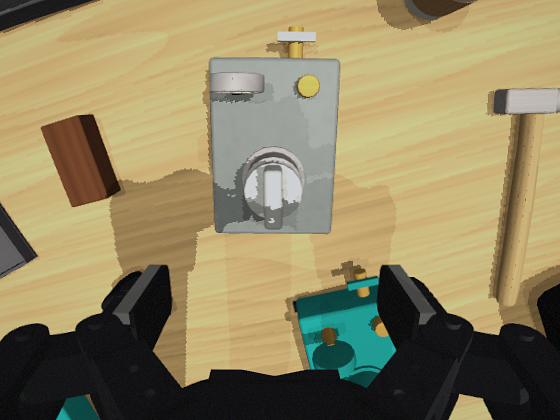

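The wrist view shows the cap's bar upright in the picture at about (273,195), with its top face running from about v=164 to v=228. I'll take a closer crop to measure its centre and yaw.

Run:
```python
import cv2
a=cv2.imread('pics/w1.png')[140:240,200:345]
cv2.imwrite('pics/w1c.png',cv2.resize(a,(0,0),fx=5.5,fy=5.5,interpolation=2))
```

```text
(no output)
```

View pics/w1c.png

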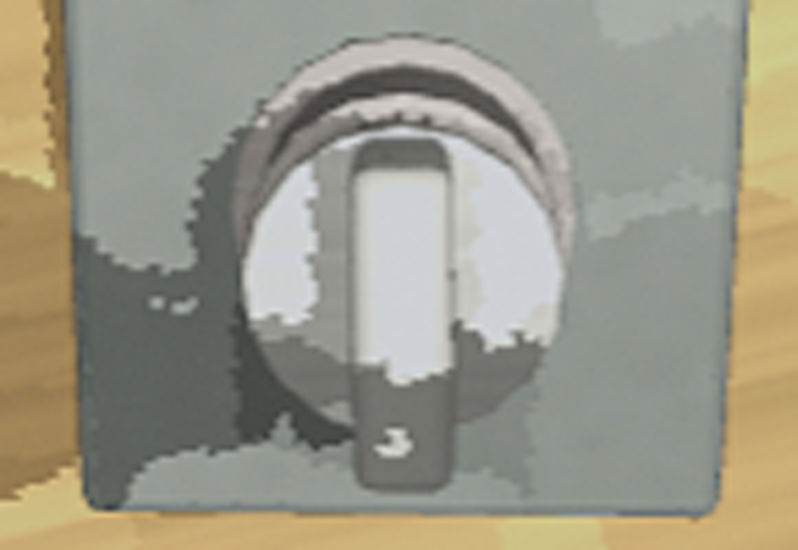

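Run:
```python
from h import *
np.set_printoptions(suppress=True,precision=4)
C=cam('wrist')
f=lambda p,z:toplane('wrist',np.array(p,float)/5.5+[200,140],z,C)
P=f([[355,168],[449,168],[455,490],[352,490]],.142);d=P[0]+P[1]-P[2]-P[3]
print(P,P.mean(0),np.degrees(np.arctan2(d[1],d[0])),np.linalg.norm(P[0]-P[3]),np.linalg.norm(P[2]-P[3]))
D=f([[242,280],[562,270]],.114);print('disc',D.mean(0),np.linalg.norm(D[0]-D[1]))
B=f([[83,495],[722,495]],.055);d=B[0]-B[1];print('box yaw',np.degrees(np.arctan2(d[1],d[0]))-90)
B=toplane('wrist',[[211,59],[339,59],[330.5,233],[216.5,233]],.055,C);d=B[0]+B[1]-B[2]-B[3];y=np.arctan2(d[1],d[0]);print('box',B.mean(0),np.degrees(y),B.mean(0)[:2]-.025*np.array([np.cos(y),np.sin(y)]))
s=monitor.sense();print(s['time'],s['tcp_pos'],np.degrees(np.arctan2(s['ee_rot'][1,2],s['ee_rot'][0,2])))
```

```text
[[ 0.5547 -0.192   0.142 ]
 [ 0.5516 -0.2038  0.142 ]
 [ 0.5081 -0.1935  0.142 ]
 [ 0.5117 -0.1799  0.142 ]] [ 0.5315 -0.1923  0.142 ] -14.512358318580885 0.04467969335745917 0.014098990701384718
disc [ 0.5325 -0.1924  0.114 ] 0.04715513403586129
box yaw -14.751050758918112
box [ 0.555  -0.1994  0.055 ] -15.2212550902702 [ 0.5309 -0.1928]
2.05 [ 0.5295 -0.1922  0.2594] -104.75565128726862
```

Call:
{"name": "play_rows", "arguments": {"series": [[[0.0015, -0.0003, -0.025, 0, 0], [0, 0, -0.025, 0, 0], [0, 0, -0.025, 0, 0], [0, 0, -0.025, 0, 0], [0, 0, 0, 0, 0]]], "newtons": 60}}

```text
time: 2.47
tcp_pos: [0.5278, -0.1912, 0.1547]
ee_rot: [[-0.967, -0.009, -0.254], [0.254, 0.002, -0.967], [0.01, -1.0, 0.0]]
force: [-0.4, 0.2, -0.5]
opening: 0.0853
```

Call:
{"name": "play_rows", "arguments": {"series": [[[0, 0, -0.014, 0, 0], [0, 0, -0.01, 0, 0], [0, 0, -0.009, 0, 0], [0, 0, 0, 0, 0], [0, 0, 0, 0, 0]]]}}

```text
time: 2.88
tcp_pos: [0.5317, -0.1911, 0.1265]
ee_rot: [[-0.968, -0.0, -0.252], [0.252, -0.0, -0.968], [0.0, -1.0, 0.0]]
force: [0.4, 0.7, 0.1]
opening: 0.0855
```

```bash
cat > st.py <<'E'
from h import *
np.set_printoptions(suppress=True,precision=4)
s=monitor.sense();print(s['time'],s['tcp_pos'],'yaw',np.degrees(np.arctan2(s['ee_rot'][1,2],s['ee_rot'][0,2])),'F',s['force'],'T',s['ft_torque'],s['opening'])
E
python3 st.py
```

```text
2.8833 [ 0.5317 -0.1911  0.1265] yaw -104.62007563759849 F [0.4435 0.7098 0.1082] T [-0.0037 -0.0064  0.0134] 0.08549676324937353
```

Call:
{"name": "play_rows", "arguments": {"series": [[[0, -0.001, 0, 0, 140], [0, 0, 0, 0, 180], [0, 0, 0, 0, 220], [0, 0, 0, 0, 255], [0, 0, 0, 0, 255]]], "newtons": 60}}

```text
time: 3.3
tcp_pos: [0.5319, -0.1919, 0.1267]
ee_rot: [[-0.968, 0.001, -0.252], [0.252, -0.0, -0.968], [-0.001, -1.0, 0.0]]
force: [0.4, 0.3, 0.1]
opening: 0.0256
```

Call:
{"name": "play_rows", "arguments": {"series": [[[0, 0, 0, 0, 255], [0, 0, 0, 0, 255], [0, 0, 0, 0, 255], [0, 0, 0, 0, 255], [0, 0, 0, 0, 255]]]}}

```text
time: 3.72
tcp_pos: [0.5318, -0.1919, 0.1267]
ee_rot: [[-0.968, 0.0, -0.252], [0.252, -0.0, -0.968], [-0.0, -1.0, 0.0]]
force: [-0.7, 0.5, 5.0]
opening: 0.0126
```

```bash
python3 st.py
```

```text
3.7167 [ 0.5318 -0.1919  0.1267] yaw -104.59683325855211 F [-0.722   0.5259  5.0324] T [ 0.0586  0.3086 -0.0403] 0.0126139916063597
```

Call:
{"name": "play_rows", "arguments": {"series": [[[0, 0, -0.001, 0, 255], [0, 0, -0.001, 0, 255], [0, 0, 0, 0, 255]]]}}

```text
time: 3.97
tcp_pos: [0.5318, -0.1919, 0.1244]
ee_rot: [[-0.968, 0.0, -0.252], [0.252, -0.0, -0.968], [-0.0, -1.0, 0.0]]
force: [-1.4, -0.1, 5.7]
opening: 0.0129
```

Call:
{"name": "play_rows", "arguments": {"series": [[[0, 0, -0.001, 0, 255], [0, 0, 0, 0, 255]]]}}

```text
time: 4.13
tcp_pos: [0.5318, -0.1919, 0.1234]
ee_rot: [[-0.968, 0.0, -0.252], [0.252, -0.0, -0.968], [-0.0, -1.0, 0.0]]
force: [-1.2, 0.5, 5.2]
opening: 0.013
```

```bash
python3 st.py
```

```text
4.1333 [ 0.5318 -0.1919  0.1234] yaw -104.59990107950996 F [-1.2185  0.4869  5.1558] T [ 0.0796  0.3616 -0.0034] 0.012962938745260543
```

Call:
{"name": "play_rows", "arguments": {"series": [[[0, 0, -0.001, 0, 255], [0, 0, 0, 0, 255]]]}}

```text
time: 4.3
tcp_pos: [0.5318, -0.1919, 0.1224]
ee_rot: [[-0.968, 0.0, -0.252], [0.252, -0.0, -0.968], [-0.0, -1.0, 0.0]]
force: [-2.2, 0.5, 6.4]
opening: 0.013
```

Call:
{"name": "play_rows", "arguments": {"series": [[[0, 0, -0.001, 0, 255], [0, 0, 0, 0, 255]]]}}

```text
time: 4.47
tcp_pos: [0.5318, -0.1919, 0.1215]
ee_rot: [[-0.968, 0.0, -0.252], [0.252, -0.0, -0.968], [-0.0, -1.0, 0.0]]
force: [-1.8, 0.4, 7.0]
opening: 0.013
```

Call:
{"name": "play_rows", "arguments": {"series": [[[0, 0, -0.0007, 0, 255], [0, 0, 0, 0, 255]]]}}

```text
time: 4.63
tcp_pos: [0.5318, -0.1919, 0.1209]
ee_rot: [[-0.968, 0.0, -0.252], [0.252, -0.0, -0.968], [-0.0, -1.0, 0.0]]
force: [-1.8, -0.0, 6.2]
opening: 0.0128
```

Call:
{"name": "play_rows", "arguments": {"series": [[[0, 0, -0.0007, 0, 255], [0, 0, 0, 0, 255]]]}}

```text
time: 4.8
tcp_pos: [0.5318, -0.192, 0.1202]
ee_rot: [[-0.968, 0.0, -0.252], [0.252, -0.0, -0.968], [-0.0, -1.0, 0.0]]
force: [-2.1, 0.4, 7.2]
opening: 0.0129
```

Call:
{"name": "play_rows", "arguments": {"series": [[[0, 0, -0.0007, 0, 255], [0, 0, 0, 0, 255]]]}}

```text
time: 4.97
tcp_pos: [0.5318, -0.1919, 0.1195]
ee_rot: [[-0.968, 0.0, -0.252], [0.252, -0.0, -0.968], [-0.0, -1.0, 0.0]]
force: [-2.2, 0.7, 7.0]
opening: 0.0127
```

Call:
{"name": "play_rows", "arguments": {"series": [[[0, 0, -0.0008, 0, 255], [0, 0, 0, 0, 255]]]}}

```text
time: 5.13
tcp_pos: [0.5319, -0.1919, 0.1192]
ee_rot: [[-0.968, 0.0, -0.252], [0.252, -0.0, -0.968], [-0.0, -1.0, 0.0]]
force: [-2.6, 0.1, 8.7]
opening: 0.0131
```

Call:
{"name": "play_rows", "arguments": {"series": [[[0, 0, -0.0003, 0, 255], [0, 0, 0, 0, 255]]]}}

```text
time: 5.3
tcp_pos: [0.5319, -0.192, 0.1191]
ee_rot: [[-0.968, 0.0, -0.252], [0.252, -0.0, -0.968], [-0.0, -1.0, 0.0]]
force: [-3.6, 1.0, 11.3]
opening: 0.0133
```

Call:
{"name": "play_rows", "arguments": {"series": [[[-0.0006, 0, -0.0003, 0, 255], [0, 0, 0, 0, 255], [0, 0, 0, 0, 255]]]}}

```text
time: 5.55
tcp_pos: [0.5318, -0.192, 0.1191]
ee_rot: [[-0.968, 0.002, -0.252], [0.252, -0.001, -0.968], [-0.002, -1.0, 0.0]]
force: [-2.6, -0.1, 10.1]
opening: 0.0129
```

```bash
python3 st.py
```

```text
5.55 [ 0.5318 -0.192   0.1191] yaw -104.59281675598766 F [-2.5521 -0.0562 10.1157] T [0.2387 0.6483 0.0438] 0.012917837899777535
```

Call:
{"name": "play_rows", "arguments": {"series": [[[0, 0, -0.0004, 0, 255], [0, 0, 0, 0, 255]]]}}

```text
time: 5.72
tcp_pos: [0.5318, -0.1919, 0.1189]
ee_rot: [[-0.968, 0.002, -0.252], [0.252, -0.001, -0.968], [-0.002, -1.0, 0.0]]
force: [-2.7, 0.2, 12.0]
opening: 0.0125
```

Call:
{"name": "play_rows", "arguments": {"series": [[[0, 0, -0.0004, 0, 255], [0, 0, 0, 0, 255]]]}}

```text
time: 5.88
tcp_pos: [0.5318, -0.192, 0.1188]
ee_rot: [[-0.968, 0.002, -0.252], [0.252, -0.001, -0.968], [-0.002, -1.0, 0.0]]
force: [-4.2, 0.7, 13.9]
opening: 0.013
```

Call:
{"name": "play_rows", "arguments": {"series": [[[0, 0, 0, 2, 255], [0, 0, 0, 2, 255], [0, 0, 0, 0, 255]]]}}

```text
time: 6.13
tcp_pos: [0.5321, -0.192, 0.1189]
ee_rot: [[-0.983, 0.002, -0.183], [0.183, -0.001, -0.983], [-0.002, -1.0, 0.0]]
force: [-3.5, 1.3, 12.9]
opening: 0.0128
```

```bash
python3 st.py
```

```text
6.1333 [ 0.5321 -0.192   0.1189] yaw -100.53887891759527 F [-3.4696  1.2913 12.8582] T [ 0.2867  0.8437 -0.0015] 0.012777694517094791
```

Call:
{"name": "play_rows", "arguments": {"series": [[[0, 0, 0, 2, 255], [0, 0, 0, 2, 255], [0, 0, 0, 0, 255]]]}}

```text
time: 6.38
tcp_pos: [0.5323, -0.192, 0.1189]
ee_rot: [[-0.993, 0.003, -0.114], [0.114, -0.001, -0.993], [-0.003, -1.0, 0.0]]
force: [-3.3, 1.0, 13.4]
opening: 0.0129
```

```bash
python3 st.py
```

```text
6.3833 [ 0.5323 -0.192   0.1189] yaw -96.54021984719574 F [-3.2942  1.0103 13.4339] T [ 0.245   0.7095 -0.0077] 0.012920241803623354
```

Call:
{"name": "play_rows", "arguments": {"series": [[[-0.0003, 0, 0, 3, 255], [0, 0, 0, 3, 255], [0, 0, 0, 3, 255], [0, 0, 0, 0, 255]]]}}

```text
time: 6.72
tcp_pos: [0.5326, -0.192, 0.1189]
ee_rot: [[-0.999, 0.004, 0.044], [-0.044, -0.001, -0.999], [-0.004, -1.0, 0.001]]
force: [-1.4, 1.6, 12.7]
opening: 0.0126
```

```bash
python3 st.py
```

```text
6.7167 [ 0.5326 -0.192   0.1189] yaw -87.4961040330664 F [-1.3876  1.6036 12.6654] T [0.1939 0.4254 0.0394] 0.012556064630197695
```

Call:
{"name": "play_rows", "arguments": {"series": [[[0, 0, 0, 3, 255], [0, 0, 0, 3, 255], [0, 0, 0, 3, 255], [0, 0, 0, 3, 255], [0, 0, 0, 0, 255]]]}}

```text
time: 7.13
tcp_pos: [0.5327, -0.1918, 0.119]
ee_rot: [[-0.968, 0.004, 0.251], [-0.251, -0.001, -0.968], [-0.004, -1.0, 0.002]]
force: [-0.6, 1.7, 11.9]
opening: 0.0126
```

```bash
python3 st.py
```

```text
7.1333 [ 0.5327 -0.1918  0.119 ] yaw -75.48857638874544 F [-0.5565  1.7347 11.8867] T [0.2781 0.3762 0.0611] 0.01255658601083627
```

Call:
{"name": "play_rows", "arguments": {"series": [[[0, 0, -0.0002, 3, 255], [0, 0, 0, 3, 255], [0, 0, 0, 3, 255], [0, 0, 0, 2, 255], [0, 0, 0, 0, 255]]]}}

```text
time: 7.55
tcp_pos: [0.5326, -0.1916, 0.1189]
ee_rot: [[-0.903, 0.004, 0.43], [-0.43, -0.0, -0.903], [-0.004, -1.0, 0.002]]
force: [-1.3, 2.0, 13.7]
opening: 0.0125
```

```bash
python3 st.py
```

```text
7.55 [ 0.5326 -0.1916  0.1189] yaw -64.52484808254397 F [-1.3116  1.9704 13.6639] T [ 0.3498  0.4909 -0.0309] 0.01249805008786444
```

Call:
{"name": "play_rows", "arguments": {"series": [[[0, 0, 0, 2, 255], [0, 0, 0, 2, 255], [0, 0, 0, 0, 255]]]}}

```text
time: 7.8
tcp_pos: [0.5326, -0.1916, 0.1189]
ee_rot: [[-0.871, 0.004, 0.492], [-0.492, -0.0, -0.871], [-0.003, -1.0, 0.002]]
force: [-2.7, 1.8, 13.5]
opening: 0.0126
```

```bash
python3 st.py
```

```text
7.8 [ 0.5326 -0.1916  0.1189] yaw -60.52773414720433 F [-2.7017  1.8148 13.512 ] T [0.3175 0.4675 0.0251] 0.012625718414717114
```

Call:
{"name": "play_rows", "arguments": {"series": [[[0, 0, 0, 1.5, 255], [0, 0, 0, 1.5, 255], [0, 0, 0, 0, 255]]]}}

```text
time: 8.05
tcp_pos: [0.5326, -0.1916, 0.1189]
ee_rot: [[-0.844, 0.004, 0.537], [-0.537, -0.0, -0.844], [-0.003, -1.0, 0.003]]
force: [-1.4, 2.2, 15.2]
opening: 0.0128
```

```bash
python3 st.py
```

```text
8.05 [ 0.5326 -0.1916  0.1189] yaw -57.541665480877896 F [-1.4295  2.1519 15.1684] T [ 0.4367  0.4714 -0.0261] 0.012762402877068346
```

Call:
{"name": "play_rows", "arguments": {"series": [[[0, 0, 0, 1.3, 255], [0, 0, 0, 1.2, 255], [0, 0, 0, 0, 255]]]}}

```text
time: 8.3
tcp_pos: [0.5325, -0.1915, 0.1189]
ee_rot: [[-0.82, 0.004, 0.573], [-0.573, -0.0, -0.82], [-0.003, -1.0, 0.003]]
force: [-2.9, 2.1, 14.0]
opening: 0.0132
```

```bash
python3 st.py
```

```text
8.3 [ 0.5325 -0.1915  0.1189] yaw -55.05481289198657 F [-2.8621  2.0877 13.9702] T [ 0.3967  0.4905 -0.0293] 0.013187006556786736
```

Call:
{"name": "play_rows", "arguments": {"series": [[[0, 0, 0, 1.3, 255], [0, 0, 0, 1.2, 255], [0, 0, 0, 0, 255]]]}}

```text
time: 8.55
tcp_pos: [0.5325, -0.1915, 0.1189]
ee_rot: [[-0.794, 0.004, 0.608], [-0.608, -0.0, -0.794], [-0.003, -1.0, 0.003]]
force: [-2.2, 0.7, 14.2]
opening: 0.013
```

```bash
python3 st.py
```

```text
8.55 [ 0.5325 -0.1915  0.1189] yaw -52.551915471651746 F [-2.1967  0.7333 14.2071] T [ 0.4044  0.4975 -0.0067] 0.013020489551922207
```

Call:
{"name": "play_rows", "arguments": {"series": [[[0, 0, 0, 1.3, 255], [0, 0, 0, 1.2, 255], [0, 0, 0, 0, 255]]]}}

```text
time: 8.8
tcp_pos: [0.5325, -0.1915, 0.1188]
ee_rot: [[-0.767, 0.004, 0.642], [-0.642, -0.0, -0.767], [-0.003, -1.0, 0.003]]
force: [-1.1, 1.6, 12.6]
opening: 0.0129
```

```bash
python3 st.py
```

```text
8.8 [ 0.5325 -0.1915  0.1188] yaw -50.05589393808835 F [-1.0929  1.6147 12.6445] T [ 0.4029  0.5561 -0.1122] 0.0129136537404782
```

Call:
{"name": "play_rows", "arguments": {"series": [[[0, 0, 0, 1, 255], [0, 0, 0, 0, 255]]]}}

```text
time: 8.97
tcp_pos: [0.5325, -0.1915, 0.1189]
ee_rot: [[-0.756, 0.004, 0.655], [-0.655, -0.0, -0.756], [-0.003, -1.0, 0.003]]
force: [-2.4, 2.0, 14.0]
opening: 0.0129
```

```bash
python3 st.py
```

```text
8.9667 [ 0.5325 -0.1915  0.1189] yaw -49.07528909812335 F [-2.4416  1.9743 14.0185] T [ 0.432   0.5561 -0.1232] 0.012929103251094018
```

Call:
{"name": "play_rows", "arguments": {"series": [[[0, 0, 0, 1, 255], [0, 0, 0, 0, 255]]]}}

```text
time: 9.13
tcp_pos: [0.5324, -0.1914, 0.1189]
ee_rot: [[-0.744, 0.004, 0.668], [-0.668, -0.0, -0.744], [-0.003, -1.0, 0.002]]
force: [-2.0, 0.9, 13.5]
opening: 0.0129
```

```bash
python3 st.py
```

```text
9.1333 [ 0.5324 -0.1914  0.1189] yaw -48.08234299216268 F [-1.9833  0.8574 13.4877] T [ 0.427   0.5746 -0.1238] 0.012922728521616628
```

Call:
{"name": "play_rows", "arguments": {"series": [[[0, 0, 0, 1, 255], [0, 0, 0, 0, 255]]]}}

```text
time: 9.3
tcp_pos: [0.5323, -0.1913, 0.1189]
ee_rot: [[-0.732, 0.003, 0.681], [-0.681, 0.0, -0.732], [-0.002, -1.0, 0.002]]
force: [-2.8, 1.3, 13.9]
opening: 0.0132
```

```bash
python3 st.py; python3 st.py
```

```text
9.3 [ 0.5323 -0.1913  0.1189] yaw -47.08831429313848 F [-2.7585  1.2912 13.9015] T [ 0.5121  0.6201 -0.1552] 0.013174997677425214
9.3 [ 0.5323 -0.1913  0.1189] yaw -47.08831429313848 F [-2.7585  1.2912 13.9015] T [ 0.5121  0.6201 -0.1552] 0.013174997677425214
```

Call:
{"name": "play_rows", "arguments": {"series": [[[0, 0, 0, 1, 255], [0, 0, 0, 0, 255]]]}}

```text
time: 9.47
tcp_pos: [0.5322, -0.1912, 0.1188]
ee_rot: [[-0.72, 0.003, 0.694], [-0.694, 0.0, -0.72], [-0.002, -1.0, 0.002]]
force: [-3.4, 2.9, 15.0]
opening: 0.0123
```

```bash
python3 st.py
```

```text
9.4667 [ 0.5322 -0.1912  0.1188] yaw -46.09027032201418 F [-3.3596  2.8562 14.9781] T [ 0.5544  0.7024 -0.1421] 0.012331679797028094
```

Run:
```python
from h import *
im=viewer.get_image('wrist');cv2.imwrite('pics/w2.png',cv2.resize(im[150:400,120:440],(800,625),interpolation=2)[:600])
```

```text
(no output)
```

View pics/w2.png

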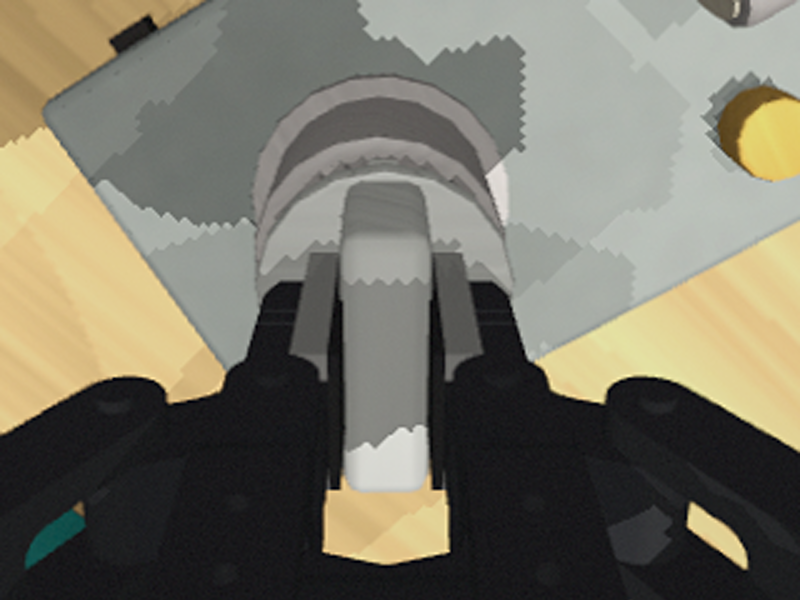

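The bar still lies parallel to the pads at (385,370), so the grip has not slipped and the cap has turned with the tool.

Call:
{"name": "play_rows", "arguments": {"series": [[[0, 0, 0, 0.7, 255], [0, 0, 0, 0, 255]]]}}

```text
time: 9.68
tcp_pos: [0.5321, -0.1911, 0.1188]
ee_rot: [[-0.712, 0.003, 0.702], [-0.702, 0.0, -0.712], [-0.002, -1.0, 0.002]]
force: [-2.4, 2.1, 14.4]
opening: 0.0125
```

```bash
python3 st.py; python3 -c "
from h import *
for i in range(4): viewer.get_image('wrist');s=monitor.sense();print(s['time'],s['ft_torque'][2],s['force'][2])"
```

```text
9.6833 [ 0.5321 -0.1911  0.1188] yaw -45.405089802039974 F [-2.3581  2.1062 14.3952] T [ 0.6142  0.7317 -0.1623] 0.012527679073688718
9.7333 -0.19118089020837328 14.828709032004753
9.7833 -0.11415335217113107 14.172364480456594
9.8333 -0.17739729155254222 14.677122488938112
9.8833 -0.15562977739858436 15.547548334737938
```

Call:
{"name": "play_rows", "arguments": {"series": [[[0, 0, 0, 1, 255], [0, 0, 0, 0, 255]]]}}

```text
time: 10.05
tcp_pos: [0.532, -0.191, 0.1188]
ee_rot: [[-0.7, 0.002, 0.715], [-0.715, 0.0, -0.7], [-0.002, -1.0, 0.001]]
force: [-3.5, 2.5, 14.7]
opening: 0.0128
```

```bash
cat > av.py <<'E'
from h import *
np.set_printoptions(suppress=True,precision=3)
A=[]
for i in range(4): viewer.get_image('wrist');s=monitor.sense();A.append(np.r_[s['force'],s['ft_torque']])
print(s['time'],s['tcp_pos'],np.degrees(np.arctan2(s['ee_rot'][1,2],s['ee_rot'][0,2])),np.mean(A,0),np.std(A,0)[5])
E
python3 av.py
```

```text
10.25 [ 0.532 -0.191  0.119] -44.421787576878245 [-3.532  3.128 15.68   0.641  0.84  -0.18 ] 0.02393230177336394
```

Torque and lateral force are both rising, with the lateral force in the direction one lug on the stop would give. So the stop was felt from roughly 54-57°. I'll back off toward the slot and ease up.

Call:
{"name": "play_rows", "arguments": {"series": [[[0, 0, 0, -2, 255], [0, 0, 0, -2, 255], [0, 0, 0, -2, 255], [0, 0, 0, -2, 255], [0, 0, 0, 0, 255]]]}}

```text
time: 10.67
tcp_pos: [0.5324, -0.1913, 0.1189]
ee_rot: [[-0.793, 0.003, 0.61], [-0.61, -0.0, -0.793], [-0.002, -1.0, 0.002]]
force: [-2.2, 1.3, 14.3]
opening: 0.0127
```

```bash
python3 av.py
```

```text
10.8667 [ 0.532 -0.191  0.119] -52.37549488952792 [-2.562  1.996 14.574  0.42   0.603 -0.025] 0.024946654623700038
```

Call:
{"name": "play_rows", "arguments": {"series": [[[0, 0, 0.001, 0, 255], [0, 0, 0.002, 0, 255], [0, 0, 0.002, 0, 255], [0, 0, 0.002, 0, 255], [0, 0, 0, 0, 255]]]}}

```text
time: 11.28
tcp_pos: [0.5323, -0.1914, 0.1248]
ee_rot: [[-0.792, 0.003, 0.611], [-0.611, 0.0, -0.792], [-0.003, -1.0, 0.002]]
force: [0.5, 1.3, 5.2]
opening: 0.0124
```

```bash
python3 st.py
```

```text
11.2833 [ 0.5323 -0.1914  0.1248] yaw -52.37319317921647 F [0.4504 1.3178 5.174 ] T [ 0.2602 -0.1197 -0.0113] 0.012392664739610109
```

Call:
{"name": "play_rows", "arguments": {"series": [[[0, 0, 0.001, 0, 255], [0, 0, 0.001, 0, 255], [0, 0, 0.001, 0, 255], [0, 0, 0, 0, 255]]]}}

```text
time: 11.62
tcp_pos: [0.5321, -0.1915, 0.1274]
ee_rot: [[-0.792, 0.003, 0.61], [-0.61, 0.0, -0.792], [-0.003, -1.0, 0.002]]
force: [3.2, 1.6, 5.0]
opening: 0.0129
```

Call:
{"name": "play_rows", "arguments": {"series": [[[0, 0, 0.001, 0, 255], [0, 0, 0.001, 0, 255], [0, 0, 0, 0, 255]]]}}

```text
time: 11.87
tcp_pos: [0.5315, -0.1917, 0.1291]
ee_rot: [[-0.792, 0.002, 0.61], [-0.61, 0.0, -0.792], [-0.001, -1.0, 0.001]]
force: [4.1, 1.8, 4.1]
opening: 0.0126
```

```bash
python3 av.py
```

```text
12.0667 [ 0.531 -0.192  0.129] -52.38770093356666 [ 3.819  1.931  4.564  0.487 -0.969  0.008] 0.016315845872509175
```

No downward pull at 2.4 mm above the locked height, so the lugs are in the slots. I'll continue lifting, giving way to the lateral force.

Call:
{"name": "play_rows", "arguments": {"series": [[[0.0006, 0.0003, 0.002, 0, 255], [0, 0, 0.002, 0, 255], [0, 0, 0.002, 0, 255], [0, 0, 0, 0, 255]]]}}

```text
time: 12.4
tcp_pos: [0.5308, -0.1914, 0.1345]
ee_rot: [[-0.792, -0.001, 0.61], [-0.61, 0.0, -0.792], [0.001, -1.0, -0.001]]
force: [3.1, 1.5, 0.6]
opening: 0.0126
```

```bash
python3 st.py
```

```text
12.4 [ 0.5308 -0.1914  0.1345] yaw -52.404578998495374 F [3.1155 1.4893 0.5587] T [ 0.4751 -0.8052 -0.0177] 0.012558321399088766
```

Call:
{"name": "play_rows", "arguments": {"series": [[[0.0008, 0.0002, 0.003, 0, 255], [0, 0, 0.004, 0, 255], [0, 0, 0.005, 0, 255], [0, 0, 0.006, 0, 255], [0, 0, 0.006, 0, 255]]]}}

```text
time: 12.82
tcp_pos: [0.5312, -0.1919, 0.1592]
ee_rot: [[-0.793, -0.002, 0.61], [-0.61, -0.0, -0.793], [0.002, -1.0, -0.001]]
force: [0.0, -0.4, -1.1]
opening: 0.0127
```

```bash
python3 av.py
```

```text
13.0167 [ 0.532 -0.192  0.159] -52.412581799892855 [ 0.025 -0.234 -0.556  0.013  0.003 -0.001] 0.0321477819695234
```

Call:
{"name": "play_rows", "arguments": {"series": [[[0, 0, 0.015, 0, 255], [0, 0, 0.02, 0, 255], [0, 0.005, 0.02, 0, 255], [0, 0.015, 0.015, 0, 255], [0.002, 0.025, 0.01, 0, 255]]]}}

```text
time: 13.43
tcp_pos: [0.534, -0.1491, 0.2401]
ee_rot: [[-0.796, 0.001, 0.606], [-0.606, -0.002, -0.796], [0.001, -1.0, 0.002]]
force: [0.6, 1.1, -1.1]
opening: 0.0131
```

Call:
{"name": "play_rows", "arguments": {"series": [[[0.002, 0.029, 0, 0, 255], [0.002, 0.029, 0, 0, 255], [0.002, 0.029, 0, 0, 255], [0.002, 0.029, 0, 0, 255], [0.002, 0.029, 0, 0, 255]]]}}

```text
time: 13.85
tcp_pos: [0.5437, -0.0002, 0.2386]
ee_rot: [[-0.792, -0.001, 0.61], [-0.61, -0.0, -0.792], [0.001, -1.0, -0.0]]
force: [0.8, 0.0, -0.6]
opening: 0.0128
```

Call:
{"name": "play_rows", "arguments": {"series": [[[0.002, 0.029, 0, 0, 255], [0.002, 0.029, 0, 0, 255], [0.002, 0.029, 0, 0, 255], [0.002, 0.029, 0, 0, 255], [0.002, 0.029, 0, 0, 255]]]}}

```text
time: 14.27
tcp_pos: [0.5538, 0.1447, 0.2385]
ee_rot: [[-0.792, -0.001, 0.61], [-0.61, -0.001, -0.792], [0.001, -1.0, 0.0]]
force: [0.8, 0.2, -1.2]
opening: 0.0132
```

Call:
{"name": "play_rows", "arguments": {"series": [[[0, 0.029, 0, 0, 255], [0, 0.02, -0.01, 0, 255], [0, 0.015, -0.02, 0, 255], [0, 0.005, -0.02, 0, 255], [0, 0, -0.01, 0, 255]]]}}

```text
time: 14.68
tcp_pos: [0.5523, 0.214, 0.1762]
ee_rot: [[-0.79, -0.004, 0.613], [-0.613, -0.001, -0.79], [0.004, -1.0, -0.002]]
force: [-0.1, 0.2, -1.0]
opening: 0.0129
```

Call:
{"name": "play_rows", "arguments": {"series": [[[0, 0, 0, 0, 255], [0, 0, 0, 0, 255]]]}}

```text
time: 14.85
tcp_pos: [0.5542, 0.2114, 0.1784]
ee_rot: [[-0.793, -0.001, 0.609], [-0.609, -0.001, -0.793], [0.002, -1.0, 0.0]]
force: [1.1, -0.2, -0.9]
opening: 0.013
```

```bash
python3 av.py
python3 - <<'E'
from h import *
a=viewer.get_image('side');b=viewer.get_image('top')
a=cv2.resize(a[150:310,220:420],(500,400),interpolation=2);b=cv2.resize(b[130:290,150:270],(300,400),interpolation=2)
cv2.imwrite('pics/tr.png',np.hstack([a,b]))
E
```

```text
15.05 [0.555 0.212 0.18 ] -52.48015470615192 [ 0.476  0.223 -0.776 -0.001  0.    -0.003] 0.031490096527938806
```

View pics/tr.png

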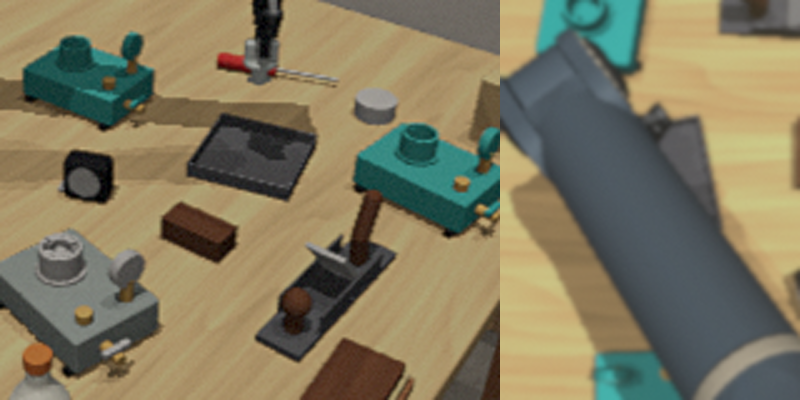

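The side view shows the cap held upright at (262,72) above and clear of the tray, and the neck is empty. The other things look undisturbed.

Call:
{"name": "play_rows", "arguments": {"series": [[[0, 0, -0.02, 0, 255], [0, 0, -0.025, 0, 255], [0, 0, -0.025, 0, 255], [0, 0, -0.02, 0, 255], [0, 0, -0.01, 0, 255]]]}}

```text
time: 15.57
tcp_pos: [0.5532, 0.2116, 0.0768]
ee_rot: [[-0.793, -0.003, 0.61], [-0.61, -0.001, -0.793], [0.003, -1.0, -0.001]]
force: [-0.1, -0.6, -0.8]
opening: 0.0129
```

Call:
{"name": "play_rows", "arguments": {"series": [[[0, 0, -0.01, 0, 255], [0, 0, -0.005, 0, 255], [0, 0, -0.004, 0, 255], [0, 0, 0, 0, 255]]]}}

```text
time: 15.9
tcp_pos: [0.5544, 0.2127, 0.0599]
ee_rot: [[-0.792, 0.0, 0.61], [-0.61, 0.0, -0.792], [-0.0, -1.0, 0.0]]
force: [-0.7, 0.4, -0.6]
opening: 0.0129
```

```bash
python3 av.py
python3 - <<'E'
from h import *
print(toplane('side',[[321,211]],.01))
E
```

```text
16.1 [0.555 0.213 0.061] -52.39976872255764 [ 0.215  0.247 -0.44  -0.011  0.003 -0.04 ] 0.027626866633109808
[[0.55624523 0.21225073 0.01      ]]
```

Call:
{"name": "play_rows", "arguments": {"series": [[[0, 0, -0.002, 0, 255], [0, 0, -0.002, 0, 255], [0, 0, -0.001, 0, 255], [0, 0, 0, 0, 255]]]}}

```text
time: 16.43
tcp_pos: [0.554, 0.2125, 0.0546]
ee_rot: [[-0.792, -0.0, 0.61], [-0.61, -0.0, -0.792], [0.0, -1.0, -0.0]]
force: [-0.2, 0.6, -1.3]
opening: 0.013
```

Call:
{"name": "play_rows", "arguments": {"series": [[[0, 0, -0.001, 0, 255], [0, 0, -0.001, 0, 255], [0, 0, 0, 0, 255]]]}}

```text
time: 16.68
tcp_pos: [0.5541, 0.2125, 0.0526]
ee_rot: [[-0.792, -0.0, 0.61], [-0.61, -0.0, -0.792], [0.0, -1.0, -0.0]]
force: [-0.8, -0.1, -0.6]
opening: 0.0127
```

Call:
{"name": "play_rows", "arguments": {"series": [[[0, 0, -0.001, 0, 255], [0, 0, 0, 0, 255]]]}}

```text
time: 16.85
tcp_pos: [0.5542, 0.2127, 0.0518]
ee_rot: [[-0.792, 0.0, 0.61], [-0.61, 0.0, -0.792], [-0.0, -1.0, 0.0]]
force: [-0.2, -0.2, -0.7]
opening: 0.0127
```

Call:
{"name": "play_rows", "arguments": {"series": [[[0, 0, -0.001, 0, 255], [0, 0, 0, 0, 255]]]}}

```text
time: 17.02
tcp_pos: [0.5543, 0.2127, 0.0517]
ee_rot: [[-0.792, 0.0, 0.61], [-0.61, -0.0, -0.792], [-0.0, -1.0, 0.001]]
force: [-2.8, -1.0, 4.2]
opening: 0.0129
```

```bash
python3 av.py
```

```text
17.2167 [0.554 0.213 0.052] -52.395553897162806 [-1.887 -0.901  5.284 -0.228  0.367  0.009] 0.026824279416315794
```

Call:
{"name": "play_rows", "arguments": {"series": [[[0, 0, 0, 0, 255], [0, 0, 0, 0, 200], [0, 0, 0, 0, 150], [0, 0, 0, 0, 80], [0, 0, 0, 0, 0]]], "newtons": 20}}

```text
time: 17.63
tcp_pos: [0.5542, 0.2126, 0.0507]
ee_rot: [[-0.792, -0.0, 0.61], [-0.61, -0.0, -0.792], [0.0, -1.0, 0.0]]
force: [0.5, 0.5, -0.7]
opening: 0.0542
```

Call:
{"name": "play_rows", "arguments": {"series": [[[0, 0, 0, 0, 0], [0, 0, 0, 0, 0], [0, 0, 0, 0, 0], [0, 0, 0, 0, 0], [0, 0, 0, 0, 0]]]}}

```text
time: 18.05
tcp_pos: [0.5542, 0.2126, 0.0508]
ee_rot: [[-0.792, 0.0, 0.61], [-0.61, -0.0, -0.792], [-0.0, -1.0, 0.0]]
force: [0.0, 0.1, -0.2]
opening: 0.0855
```

Call:
{"name": "play_rows", "arguments": {"series": [[[0, 0, 0.003, 0, 0], [0, 0, 0.006, 0, 0], [0, 0, 0.01, 0, 0], [0, 0, 0.015, 0, 0], [0, 0, 0.02, 0, 0]]]}}

```text
time: 18.47
tcp_pos: [0.5535, 0.2123, 0.1053]
ee_rot: [[-0.792, -0.002, 0.61], [-0.61, -0.001, -0.792], [0.002, -1.0, -0.001]]
force: [0.3, -0.5, -0.9]
opening: 0.0854
```

Call:
{"name": "play_rows", "arguments": {"series": [[[0, 0, 0.025, 0, 0], [0, 0, 0.025, 0, 0], [0, 0, 0.02, 0, 0], [0, 0, 0.01, 0, 0], [0, 0, 0, 0, 0]]]}}

```text
time: 18.88
tcp_pos: [0.5556, 0.2135, 0.1882]
ee_rot: [[-0.792, 0.006, 0.61], [-0.61, 0.002, -0.792], [-0.006, -1.0, 0.002]]
force: [-0.2, -0.6, -0.1]
opening: 0.0853
```

```bash
python3 av.py
python3 - <<'E'
from h import *
a=viewer.get_image('wrist');b=viewer.get_image('side')
b=cv2.resize(b[150:310,220:380],(400,400),interpolation=2);a=cv2.resize(a,(400,300),interpolation=3)
cv2.imwrite('pics/end.png',np.hstack([np.vstack([a,np.zeros((100,400,3),np.uint8)]),b]))
E
```

```text
19.0833 [0.553 0.212 0.183] -52.40157578385235 [-0.306 -0.218 -0.486 -0.007 -0.015  0.026] 0.013701261592107139
```

View pics/end.png

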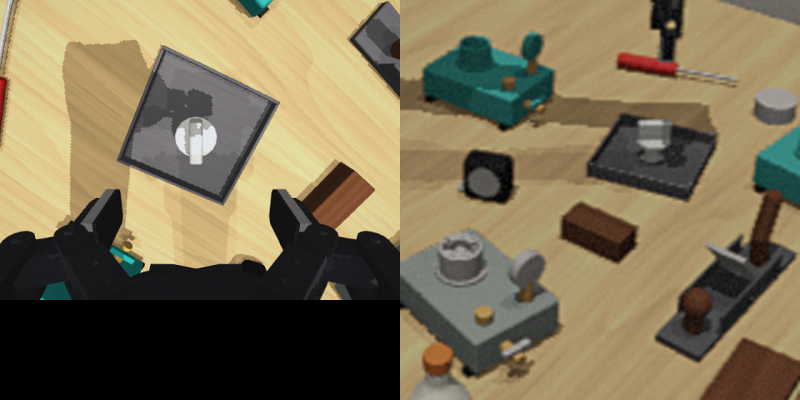

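The cap stands upright near the tray's centre, at (197,140) in the wrist view and (655,145) in the side view. The gripper is open and clear.

```bash
python3 -c "
from rig import robot
print(robot.finish_job())"
```

```text
the job is handed in; nothing more can be done
None
```

The cap is out of the oiler and standing upright near the middle of the tray, let go, and the job is handed in at about 19 s of the 72 s allowed. No verdict is reported.

- **Push:** I pressed the cap down about 8 mm and held it with 12–16 N until it came free, well under the 28 N that crushes the seat.
- **Twist:** I turned it anticlockwise to about 60°. The highest twist I read, averaged, was about 0.18 N m, below the 0.4 N m limit.
- **Lift and placing:** I backed off to about 52°, and the cap lifted out without catching. I lowered it until it pressed the tray floor with about 5 N, then opened the gripper and raised it clear.

**Last checks:** The final wrist and side pictures show the cap upright near the tray's centre, the neck empty and the gripper open above it. The things in view look where they were; I judged this by eye and did not measure it.

**What disagreed:** The stop was not a sharp edge. The twist rose more slowly than 5 N m per rad would give, and I read it as the stop from about 54–57°. So the slot angle is an estimate, though the free lift fits it.

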